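Store an arrester cartridge and take only the guard lid back off its canister

TASK

Slide the slim surge-arrester cartridge all the way down into the bore of the open canister, then pick up the two nested lids together and set them down on the canister so that the inner lid is fully seated, without dropping anything. Let go, then lift off the outer lid alone, leaving the inner lid seated and undisturbed, and finish while still holding the outer lid level in the air straight above the canister, well clear of the inner lid's post. Leave everything else on the bench where it is.

Things in the scene. Friction and masses are not known exactly. Their poses are not given: they have to be found in the camera images.
- canister: Open round aluminium canister fixed to the bench, left or right: outside diameter 130, inside 122, height 80, wall 4, floor 5 mm. Origin: centre of its underside, on the bench; z up. Inside is a square grey holder block (85 x 85 mm) with its top 40 mm above the bench and a central vertical bore. A gripper opened to 85 mm still fits inside the wall.
- canister_bore (a point): Centre of the bore's mouth in the holder block, 40 mm above the bench. The bore is 33 mm wide with a 3 mm chamfer and 35 mm deep, down to the canister's floor, 5 mm above the bench.
- canister_rim (a point): Centre of the canister's open rim, 80 mm above the bench.
- cartridge: Slim white ceramic cartridge with a steel band at each end: upright cylinder, diameter 30, height 60 mm, about 0.12 kg, standing on the bench between canister and lids. Origin: centre of its underside; z up along it. Fully home, its underside is 5 mm and its top 65 mm above the bench, 25 mm of it standing out of the block.
- inner_lid: Inner lid, aluminium, about 0.22 kg: plug of diameter 116, depth 10 mm (chamfered below), under a flange of diameter 134, thickness 4 mm, and a central upright post. Origin: centre of the plug's underside; z up. Starts standing on the bench under the nested outer lid. Seated, its flange lies on the canister's rim, its origin 70 mm above the bench.
- post_top (a point): Top of the inner lid's steel post, diameter 16 mm, 78 mm above the inner lid's origin. While nested it sticks out 36 mm above the outer lid's collar. Lifted by the post, the inner lid carries the outer lid along.
- outer_lid: Outer lid, aluminium, about 0.24 kg: ring plate of diameter 148, thickness 4 mm, its skirt (inside diameter 142) hanging 9 mm below the plate, with a central collar on top. Lies loose on the inner lid's flange. Origin: centre of the plate's underside, 14 mm above the inner lid's origin while nested; z up.
- collar_top (a point): Centre of the top of the outer lid's round collar: outside diameter 40 mm, from 4 to 28 mm above the outer lid's origin. A hole of diameter 26 runs through collar and plate; the post passes loosely through it. Gripped by the collar, the outer lid lifts off alone.
- short_can: Bystander: short thick arrester, same materials as the cartridge, diameter 44, height 40 mm, towards the far side. Origin: centre of underside.
- jar: Bystander: glass jar, diameter 60, height 85 mm. Origin: centre of underside.
- tape_roll: Bystander: cardboard ring lying flat, diameter 90, height 25 mm. Origin: centre of underside.
- screwdriver: Bystander: screwdriver lying at the right, pointing away from the robot. Origin: underside, on its length.
- carton: Bystander: small cardboard carton 80 x 60 x 50 mm, far right. Origin: centre of underside.
- knob_lid: Bystander: single aluminium lid of diameter 90 and thickness 6 mm with a black knob of diameter 18, height 18 mm, far left. Origin: centre of underside.

How it is judged:
By the outcome, as a careful person would: the job done as asked, in the order asked, and still so for the second after the job is handed in, while the arm keeps its last pose, push and grip.
It also fails if it takes over 69 s, if anything falls off the work surface, if the arm or the gripper's body presses on something with over 40 N, if the wrist force passes 120 N, or if a joint passes its speed limit or range.

ROBOT

A 7-joint arm with a two-finger parallel gripper is mounted at the origin on the work surface. World frame = base frame: x ahead of the robot, y to its left, z up, the work surface at z = 0. Lengths are in mm, angles in rad, forces in N, time in s.
With the tool pointing down it reaches from about 425 to 800 mm from the base axis. Payload 8.3 kg.
Tool frame: the origin (TCP) lies between the finger pads; the fingertips stand 17 mm ahead of it and the grasp point (between the pads) lies 2 mm behind it; z points along the fingers, y is the line along which they close (so a half turn about z gives the same grasp; the last joint's range is limited). The gripper opens to 85 mm and grips with 20 to 120 N. Pads are 22 mm wide; open, the fingers measure 114 mm over their backs; the gripper's body (76 mm by 85 mm) begins 54 mm behind the grasp point. The pads swing forward as they close: fully open they stand 13 mm farther back than shut.
Start: joints at [-1.398, 0.383, 0.016, 1.37, -0.006, 1.388, -0.046], TCP at [145.962, 607.7, 248.279] pointing down, gripper open.
Joint ranges: [-2.95, 2.95], [-0.25, 2.06], [-1.52, 1.56], [0.18, 2.33], [-1.44, 4.58], [0.02, 2.06], [-3.01, 3.01]. Speed limits (rad/s): [2.39, 2.39, 3.01, 3.01, 3.14, 3.14, 3.14].

INTERFACE

Orientations are given as a unit quaternion [w, x, y, z].
In Python, from workcell import monitor, snapshot, manip gives the robot as it stands. The module is installed in compiled form; this text tells all that it offers.
- The arm moves only by the shell command python3 -m jog 'ROWS' [OPENING] [FORCE]. ROWS is a JSON object of lists of equal length, an entry for each row: "translation": the shift along the tool's x, y, z in cm, a list of three; "twist": the turn, a rotation vector about the tool's x, y, z in rad, a list of three. A call has 1 to 8 rows; each row is the pose to reach, as a shift and turn from the pose commanded when the call began, along the tool's axes at that moment; what a row does not reach only later rows make up. A row lasts 1/8 s, in which the tool goes at most 62.5 mm and 10.7 degrees, less where a joint would pass 70% of its speed; a pose out of reach is approached as far as the arm can. A call with a gripper value outside its range is refused whole. OPENING is the opening, from 0 (shut) to 1 (fully open), set as the call begins (- or left out, the last holds). The fingers move at their own pace and stop on an object; FORCE is the grip in N (left out, the last holds). Time passes only in rows, so rows that repeat a pose let the fingers close. It gives the time, the measured TCP pose, the force, the opening and the grip force at its end, in the units of the state.
- monitor.observe(): the state, without advancing time (a new reading comes with each control period).
- snapshot(name): name is "scene" or "top"; returns a dict with "image" (480x640x3 uint8, red, green, blue), "range_z" (480x640 float32, mm along the optical axis (not along the pixel's ray), 0 where there is no reading), "mtx" (3x3 intrinsics, pixels), "cam_to_world" (4x4, takes a point from camera to world coordinates). Camera axes: x right, y up, looking along -z (the intrinsics and any distortion apply to the point x, -y, -z); pixel columns grow to the right and rows downward; lengths in mm; the calibration is good to about 2 mm. A picture is of the moment at which its call begins.
- manip.job_done(): hands the job in; it is judged then, once.
The state is a dict: "clock": time; "joint_pos": joint angles; "dq": joint speeds; "joint_efforts": joint torques, N m; "tool_pos": TCP position; "tool_rot": TCP orientation; "ft_force": force on the tool from outside, world axes, zero at the start; "moment": the same for the moment, N m; "gripper_width": finger opening in mm; "grasp_force": force on a finger pad.
Only numpy, scipy, OpenCV 4.12 (cv2) and the standard library are available. Lean on these libraries where they do the work, as an engineer would, in place of code of your own. Each camera call takes 0.05 s, during which the arm holds its last target. There are 200 camera calls.

## Working session

There is one attempt and no reset: what is moved stays moved. The work goes in short steps, Python scripts to look and compute and a shell command to move; the robot and the scene stay as the last step left them, time stands still between calls to the robot, and variables do not carry over. Pictures are saved under pics/ and viewed, at most 10 in all, crops included, and the job is handed in when it is done.

```bash
mkdir -p pics
cat > h.py <<'E'
import numpy as np,cv2
from workcell import monitor,snapshot
def pts(s):
    K=s["mtx"];z=s["range_z"];v,u=np.mgrid[:480,:640]
    c=np.stack([(u-K[0,2])/K[0,0]*z,-(v-K[1,2])/K[1,1]*z,-z,np.ones_like(z)],-1)
    return (c@s["cam_to_world"].T)[...,:3]
E
python3 - <<'E'
from h import *
print(monitor.observe())
for n in("top","scene"):
    s=snapshot(n);cv2.imwrite(f"pics/{n}0.png",s["image"][...,::-1]);np.savez(f"{n}0.npz",**s)
    print(s["mtx"],s["cam_to_world"],[k for k in s],(s["range_z"]>0).mean())
E
```

```text
{'clock': 0.0, 'joint_pos': array([-1.3979079 ,  0.38423753,  0.01635713,  1.37118054, -0.00630817,
        1.38821272, -0.04650744]), 'dq': array([ 0.00230882, -0.00036604, -0.00082065,  0.00132814,  0.00178118,
       -0.00078648,  0.00056079]), 'joint_efforts': array([ 4.79778248e-05, -6.27583408e+01,  8.44247583e-01, -3.71828985e+01,
        1.65712635e-02,  1.41038417e-02, -9.00134324e-06]), 'tool_pos': array([145.84589191, 607.24573059, 247.26715148]), 'tool_rot': array([-1.05654088e-04,  1.17586347e-01,  9.93062164e-01, -9.89053736e-04]), 'ft_force': array([-0.45391484, -0.54037571,  0.56935365]), 'moment': array([ 0.04008691, -0.01203517, -0.00492692]), 'grasp_force': 0.0, 'gripper_width': 85.30745485492685}
[[500.48412226   0.         319.65262395]
 [  0.         500.48412226 231.93628118]
 [  0.           0.           1.        ]] [[-1.47537487e-02  9.85785331e-01 -1.67360710e-01  4.01466347e+02]
 [-9.99884136e-01 -1.51727676e-02 -1.22521238e-03 -1.77933195e+01]
 [-3.74712154e-03  1.67323242e-01  9.85894970e-01  1.22457299e+03]
 [ 0.00000000e+00  0.00000000e+00  0.00000000e+00  1.00000000e+00]] ['image', 'range_z', 'mtx', 'cam_to_world'] 0.9960481770833334
[[468.37209367   0.         316.29847836]
 [  0.         468.37209367 239.04245484]
 [  0.           0.           1.        ]] [[ 5.95071051e-01 -4.60770917e-01  6.58468379e-01  1.33102129e+03]
 [ 8.03518443e-01  3.25034521e-01 -4.98709005e-01 -5.63991130e+02]
 [ 1.57656515e-02  8.25858779e-01  5.63656564e-01  7.14392152e+02]
 [ 0.00000000e+00  0.00000000e+00  0.00000000e+00  1.00000000e+00]] ['image', 'range_z', 'mtx', 'cam_to_world'] 0.988271484375
```

View pics/top0.png

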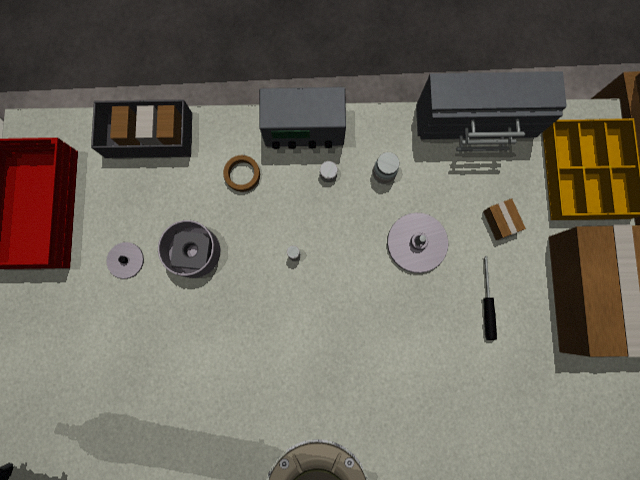

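View pics/scene0.png

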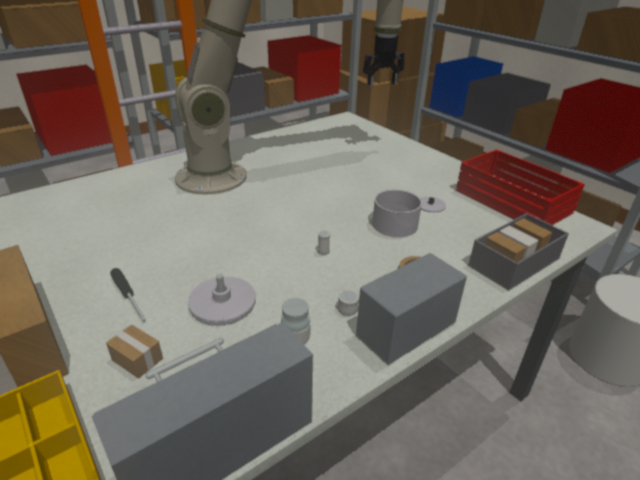

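The top view shows the canister at (189,249), cartridge (293,257), nested lids (418,242), jar (387,167), short can (328,172), tape roll (241,173), knob lid (125,260), carton (504,219) and screwdriver (488,300). The scene view agrees, with the canister at (397,212), cartridge (324,243) and lids (222,298).

```bash
cat >> h.py <<'E'
def circ(P):
    (c,r)=cv2.minEnclosingCircle(P[:,:2].astype(np.float32));return np.round(c,1),round(r,1)
def lsq(P):
    A=np.c_[2*P[:,:2],np.ones(len(P))];s=np.linalg.lstsq(A,(P[:,:2]**2).sum(1),rcond=None)[0]
    return np.round(s[:2],1),round(float(np.sqrt(s[2]+s[0]**2+s[1]**2)),1)
def sel(P,c,r,z0,z1):
    Q=P.reshape(-1,3);m=(np.hypot(Q[:,0]-c[0],Q[:,1]-c[1])<r)&(Q[:,2]>z0)&(Q[:,2]<z1);return Q[m]
E
python3 - <<'E'
from h import *
T=dict(np.load("top0.npz"));S=dict(np.load("scene0.npz"))
Pt,Ps=pts(T),pts(S)
for n,(u,v) in dict(can=(189,249),cart=(293,257),lid=(418,242),bench=(300,330),jar=(387,160),shortc=(328,170),knob=(125,260)).items(): print(n,Pt[v,u].round(1))
for n,(u,v) in dict(cart=(324,235),lid=(222,298),bench=(260,250)).items(): print('S',n,Ps[v,u].round(1))
def rep(P,t):
    C=Pt[249,189];r=sel(P,C,80,74,90);print(t,'rim',len(r),lsq(r),circ(r),r[:,2].mean())
    b=sel(P,lsq(r)[0],45,34,46);print(' block',len(b),b[:,2].mean(),cv2.minAreaRect(b[:,:2].astype(np.float32)))
    f=sel(P,lsq(r)[0],30,-5,25);print(' bore',len(f),f.mean(0) if len(f) else '')
    c=sel(P,Pt[257,293],30,54,68);print(' cart',len(c),c.mean(0),circ(c))
    L=Pt[242,418];p=sel(P,L,90,12,24);print(' plate',len(p),p[:,2].mean(),circ(p))
    k=sel(P,L,40,38,48);print(' collar',len(k),k.mean(0),circ(k))
    q=sel(P,L,40,70,86);print(' post',len(q),q.mean(0),circ(q))
rep(Pt,'T');rep(Ps,'S')
E
```

```text
can [571.1 306.1   3.3]
cart [540.7  47.   59.1]
lid [ 573.1 -249.1   49.8]
bench [371.1  34.5  -0.7]
jar [ 766.5 -178.9   80.6]
shortc [757.3 -39.1  36.4]
knob [544.4 456.4  19. ]
S cart [559.6  44.4  56.9]
S lid [ 595.8 -261.8   29.7]
S bench [449.7 -80.5  -2.3]
T rim 348 (array([565.9, 294.3]), 62.5) (array([566.1, 294.8]), 65.3) 79.0846026972625
 block 919 39.495732136972094 ((566.106201171875, 294.277099609375), (85.93949127197266, 85.65625), 83.81145477294922)
 bore 122 [569.62260861 301.18962818   7.42270457]
 cart 135 [554.68058651  47.5761656   59.37916049] (array([555.2,  47.8]), 15.4)
 plate 2575 17.980858051184033 (array([ 579.4, -254.1]), 74.0)
 collar 119 [ 577.8823465  -252.22704255   41.75427711] (array([ 579.4, -254.1]), 19.8)
 post 41 [ 578.89452589 -253.31354107   76.87635529] (array([ 579. , -253.5]), 7.8)
S rim 226 (array([567.9, 292.7]), 62.7) (array([568.6, 292.5]), 67.6) 77.46669621967946
 block 118 38.64965265961909 ((549.269775390625, 314.50408935546875), (73.20426940917969, 31.569580078125), 42.22747039794922)
 bore 0 
 cart 69 [557.00125146  44.25221545  58.73215298] (array([556.1,  45.9]), 14.8)
 plate 2089 17.188624105817635 (array([ 580. , -255.2]), 75.6)
 collar 120 [ 584.09264739 -257.9695861    41.16691399] (array([ 581.5, -255.3]), 20.5)
 post 45 [ 581.67513579 -255.93609951   75.49589607] (array([ 579.9, -253.9]), 9.7)
```

Everything agrees with the given heights and sizes: canister (566.1, 294.3), cartridge (555.2, 47.6), lids (579.3, -253.8). Next I move over the cartridge and square up the yaw.

```bash
cat > go.py <<'E'
import sys,numpy as np
from scipy.spatial.transform import Rotation as Ro
from workcell import monitor
o=monitor.observe();R=Ro.from_quat(np.roll(o["tool_rot"],-1))
d=np.array([float(a) for a in sys.argv[1:4]])-o["tool_pos"]
G=Ro.from_matrix(np.diag([-1.,1,-1]))
print("t",round(o["clock"],2),"pos",o["tool_pos"].round(2),"delta cm",(R.inv().apply(d)/10).round(2),"twist",(R.inv()*G).as_rotvec().round(3),"F",o["ft_force"].round(1),"w",round(o["gripper_width"],1),"g",round(o["grasp_force"],1))
E
python3 go.py 555.2 47.6 180
```

```text
t 0.1 pos [145.9  607.3  247.37] delta cm [-52.87 -44.85   6.82] twist [-0.002 -0.    -0.236] F [-1.1 -0.8  0.8] w 85.2 g 0.0
```

```bash
python3 -m jog '{"translation":[[-5,-4,0.5],[-9,-8,1],[-13.5,-11.5,2],[-18,-15,2.5],[-22,-19,3],[-26.5,-22.5,3.5],[-31,-26,4],[-35,-30,4.5]],"twist":[[0,0,-0.03],[0,0,-0.06],[0,0,-0.1],[0,0,-0.14],[0,0,-0.18],[0,0,-0.236],[0,0,-0.236],[0,0,-0.236]]}' 0.75; python3 go.py 555.2 47.6 180
```

```text
clock: 1.1
tool_pos: [417.0, 232.5, 202.9]
tool_rot: [-0.0, -0.0, 1.0, -0.0]
ft_force: [1.4, -0.5, -0.5]
gripper_width: 63.9
grasp_force: 0.0
t 1.1 pos [417.05 232.52 202.94] delta cm [-13.81 -18.49   2.3 ] twist [-0. -0.  0.] F [ 1.4 -0.5 -0.5] w 63.9 g 0.0
```

```bash
python3 -m jog '{"translation":[[-3.5,-4.5,0.5],[-7,-9,1],[-10.5,-13.5,1.8],[-13.8,-18.5,2.3],[-13.8,-18.5,4],[-13.8,-18.5,6],[-13.8,-18.5,6],[-13.8,-18.5,6]],"twist":[[0,0,0],[0,0,0],[0,0,0],[0,0,0],[0,0,0],[0,0,0],[0,0,0],[0,0,0]]}'; python3 go.py 555.2 47.6 56
```

```text
clock: 2.1
tool_pos: [554.3, 49.8, 143.7]
tool_rot: [0.0, -0.001, 1.0, 0.0]
ft_force: [0.4, -0.4, 0.9]
gripper_width: 64.1
grasp_force: 0.0
t 2.1 pos [554.25  49.83 143.74] delta cm [-0.09 -0.22  8.77] twist [0.    0.    0.001] F [ 0.4 -0.4  0.9] w 64.1 g 0.0
```

```bash
python3 -m jog '{"translation":[[-0.1,-0.2,2],[-0.1,-0.2,4],[-0.1,-0.2,6],[-0.1,-0.2,7.5],[-0.1,-0.2,8.4],[-0.1,-0.2,8.7],[-0.1,-0.2,8.7],[-0.1,-0.2,8.7]],"twist":[[0,0,0],[0,0,0],[0,0,0],[0,0,0],[0,0,0],[0,0,0],[0,0,0],[0,0,0]]}'; python3 go.py 555.2 47.6 56
python3 - <<'E'
from h import *
s=snapshot("scene");cv2.imwrite("pics/s1.png",cv2.resize(s["image"][180:300,240:400,::-1],(640,480)))
E
```

```text
clock: 3.1
tool_pos: [555.7, 47.3, 56.9]
tool_rot: [0.0, -0.0, 1.0, 0.0]
ft_force: [0.2, -0.0, 0.3]
gripper_width: 64.0
grasp_force: 0.0
t 3.1 pos [555.67  47.3   56.85] delta cm [0.05 0.03 0.09] twist [0.    0.001 0.   ] F [ 0.2 -0.   0.3] w 64.0 g 0.0
```

View pics/s1.png

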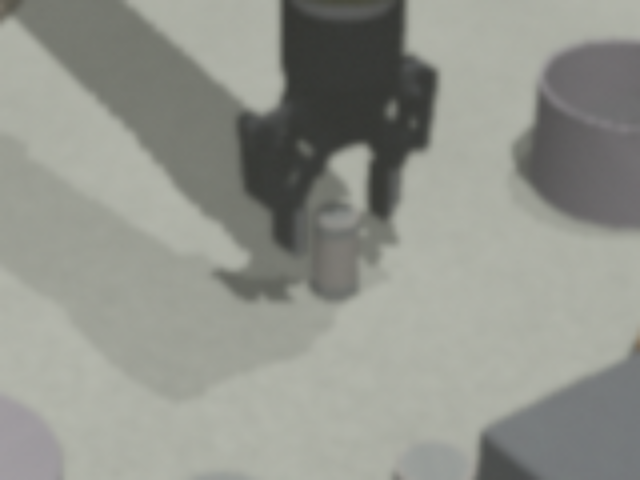

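The crop shows the cartridge at (335,255) standing between the open fingers, with the tips about 40 mm up it. Time to close and lift.

```bash
python3 -m jog '{"translation":[[0,0,0],[0,0,0],[0,0,0],[0,0,0],[0,0,0],[0,0,0],[0,0,0],[0,0,0]],"twist":[[0,0,0],[0,0,0],[0,0,0],[0,0,0],[0,0,0],[0,0,0],[0,0,0],[0,0,0]]}' 0 50; python3 -m jog '{"translation":[[0,0,-1],[0,0,-3],[0,0,-6],[0,0,-9],[0,0,-11],[0,0,-12],[0,0,-12],[0,0,-12]],"twist":[[0,0,0],[0,0,0],[0,0,0],[0,0,0],[0,0,0],[0,0,0],[0,0,0],[0,0,0]]}'
python3 go.py 566.1 294.3 176
```

```text
clock: 4.15
tool_pos: [555.5, 47.3, 56.6]
tool_rot: [0.0, -0.0, 1.0, 0.0]
ft_force: [-1.5, 1.0, 6.1]
gripper_width: 28.1
grasp_force: 49.4
clock: 5.15
tool_pos: [554.7, 47.3, 175.2]
tool_rot: [-0.001, -0.0, 1.0, -0.0]
ft_force: [0.3, -0.2, -1.3]
gripper_width: 28.3
grasp_force: 49.5
t 5.15 pos [554.66  47.27 175.24] delta cm [-1.15 24.7  -0.09] twist [-0.    -0.002  0.   ] F [ 0.3 -0.2 -1.3] w 28.3 g 49.5
```

```bash
python3 -m jog '{"translation":[[-0.2,2,0],[-0.4,6,0],[-0.6,11,0],[-0.8,16,0],[-1,20,0],[-1.1,23,0],[-1.1,24.7,0],[-1.1,24.7,0]],"twist":[[0,0,0],[0,0,0],[0,0,0],[0,0,0],[0,0,0],[0,0,0],[0,0,0],[0,0,0]]}'
python3 -m jog '{"translation":[[0,0,0],[0,0,0],[0,0,0]],"twist":[[0,0,0],[0,0,0],[0,0,0]]}'
python3 - <<'E'
from h import *
for n in("top","scene"):
    s=snapshot(n);np.savez(n+"1.npz",**s)
    P=pts(s);r=sel(P,(566,294),80,74,85);print(n,'rim',lsq(r),len(r))
    o=monitor.observe()["tool_pos"];print(o.round(1))
    for z0,z1 in((118,126),(126,134),(134,142),(142,152)):
        q=sel(P,o[:2],24,z0,z1)
        if len(q)>5: print(z0,len(q),q[:,:2].min(0).round(1),q[:,:2].max(0).round(1),lsq(q))
s=snapshot("scene");cv2.imwrite("pics/s2.png",cv2.resize(s["image"][110:260,320:480,::-1],(640,600)))
E
```

```text
clock: 6.15
tool_pos: [565.3, 296.0, 175.5]
tool_rot: [-0.001, -0.001, 1.0, -0.0]
ft_force: [-0.1, -0.5, -1.1]
gripper_width: 28.1
grasp_force: 49.5
clock: 6.52
tool_pos: [566.5, 293.2, 176.5]
tool_rot: [0.0, 0.001, 1.0, 0.0]
ft_force: [-0.9, 0.2, -1.0]
gripper_width: 28.0
grasp_force: 49.5
top rim (array([565.8, 294.4]), 62.5) 265
[566.4 293.5 176.5]
126 13 [551.1 277.9] [565.1 299.5] (array([565.5, 293.1]), 14.5)
134 6 [550.8 280.5] [559.7 295. ] (array([567.3, 295. ]), 16.5)
142 11 [551.2 280.4] [558.6 295.5] (array([566. , 292.8]), 14.7)
scene rim (array([567.8, 292.7]), 62.8) 222
[566.3 293.8 176.4]
118 20 [557.9 275.5] [582.5 302.6] (array([568.1, 291. ]), 12.8)
126 33 [560.8 272.9] [581.8 301.9] (array([568. , 290.2]), 12.8)
134 27 [560.6 277.6] [582.6 298.8] (array([567.9, 291.3]), 12.9)
142 42 [556.7 276.2] [583.4 301.5] (array([568.4, 290.7]), 12.8)
```

View pics/s2.png

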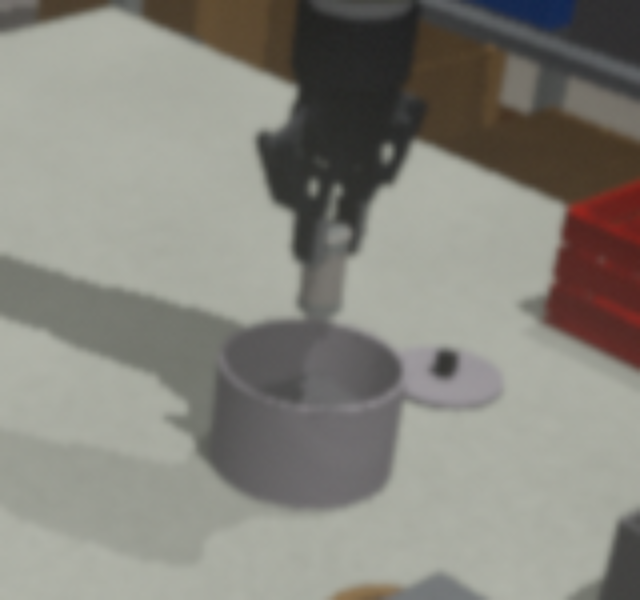

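The crop shows the cartridge held from (340,235) to (320,310) above the canister opening at (310,365). It looks slightly tilted, so I check numerically.

Run:
```python
from h import *
from scipy.optimize import least_squares
for n in("top","scene"):
    s=dict(np.load(n+"1.npz"));P=pts(s)
    for z0,z1 in((114,160),(114,150)):
        Q=sel(P,(567,292),20,z0,z1)
        im=s["image"].reshape(-1,3)
        f=lambda p:(np.hypot(Q[:,0]-p[0]-p[2]*(Q[:,2]-120),Q[:,1]-p[1]-p[3]*(Q[:,2]-120))-15)
        r=least_squares(f,[566,293,0,0],loss="soft_l1");print(n,len(Q),Q[:,2].min().round(1),r.x.round(3),np.abs(r.fun).mean())
    # outline in image
    if n=="scene":
        for v in range(164,192,2):
            m=np.where((np.linalg.norm(P[v]-[567,292,140],axis=1)<60)&(P[v,:,2]>100))[0]
            print(v,m.min() if len(m) else'',m.max() if len(m) else'',s["image"][v,396:412].mean(1).astype(int))
```

```text
top 40 120.1 [ 5.66218e+02  2.94096e+02  1.00000e-03 -3.60000e-02] 0.3788149090428581
top 32 120.1 [ 5.66373e+02  2.94102e+02 -1.00000e-02 -3.80000e-02] 0.3808950470673501
scene 146 118.2 [ 5.65877e+02  2.93520e+02  1.20000e-02 -2.80000e-02] 1.410055354053548
scene 110 118.2 [ 5.65712e+02  2.93173e+02  2.40000e-02 -3.00000e-03] 1.3263715470541388
164 403 411 [ 51  51  53  60  73  95 110  93  63  51  49  48  48  62  82 115]
166 393 411 [ 49  52  59  74  84  91 102 108 108 106  98  73  58  69  94 127]
168 393 411 [ 52  55  64  80  91 104 124 132 135 137 132 108  74  77 107 141]
170 393 410 [ 53  57  68  83  93 104 124 130 127 121 109  84  71  92 129 160]
172 393 409 [ 54  58  71  85  89  92 100 104 103 101  94  76  83 119 151 165]
174 393 407 [ 56  63  77  88  92 104 111 113 112 111 122 140 151 163 167 168]
176 395 406 [ 87  82  87  96 102 112 116 116 117 121 144 166 172 171 170 170]
178 395 406 [ 95  94  98 106 113 115 116 117 118 130 153 169 172 172 172 170]
180 395 405 [ 93  94 101 109 113 115 116 115 116 132 157 170 173 172 171 171]
182 395 405 [ 93  98 106 111 114 116 116 116 118 138 162 169 170 171 171 171]
184 394 405 [ 94 102 108 112 114 116 116 116 121 140 164 171 171 171 170 171]
186 394 405 [ 89  97 102 108 110 110 110 110 120 141 164 170 171 170 169 170]
188 395 404 [112  99  99 103 104 107 113 127 145 160 167 170 170 169 169 170]
190   [100  96  94  95  96 104 120 137 152 159 161 162 164 166 167 168]
```

Tilt is at most about 2° and noisy, and the bottom lines up with the rim in both views. Descending to just above the bore.

```bash
python3 -m jog '{"translation":[[0,0,1],[0,0,3],[0,0,5],[0,0,6.5],[0,0,7.3],[0,0,7.5],[0,0,7.5],[0,0,7.5]],"twist":[[0,0,0],[0,0,0],[0,0,0],[0,0,0],[0,0,0],[0,0,0],[0,0,0],[0,0,0]]}'; python3 go.py 566 294.2 96.6
python3 -m jog '{"translation":[[0,0,0.3],[0,0,0.6],[0,0,0.9],[0,0,1.2],[0,0,1.5],[0,0,1.5]],"twist":[[0,0,0],[0,0,0],[0,0,0],[0,0,0],[0,0,0],[0,0,0]]}'
```

```text
clock: 7.68
tool_pos: [566.6, 294.4, 102.0]
tool_rot: [0.001, -0.0, 1.0, 0.0]
ft_force: [0.1, 0.1, -0.8]
gripper_width: 28.3
grasp_force: 49.5
t 7.67 pos [566.62 294.45 102.04] delta cm [ 0.06 -0.03  0.54] twist [0.001 0.001 0.   ] F [ 0.1  0.1 -0.8] w 28.3 g 49.5
clock: 8.43
tool_pos: [566.0, 294.2, 85.9]
tool_rot: [-0.0, -0.0, 1.0, -0.0]
ft_force: [-0.5, 0.8, -2.1]
gripper_width: 27.8
grasp_force: 49.5
```

```bash
python3 -m jog '{"translation":[[0,0,0.4],[0,0,0.8],[0,0,1.2],[0,0,1.5],[0,0,1.8],[0,0,2.1],[0,0,2.3],[0,0,2.3]],"twist":[[0,0,0],[0,0,0],[0,0,0],[0,0,0],[0,0,0],[0,0,0],[0,0,0],[0,0,0]]}'; python3 go.py 566 294.2 61.6;python3 -m jog '{"translation":[[0,0,0.1],[0,0,0.15],[0,0,0.2],[0,0,0.2]],"twist":[[0,0,0],[0,0,0],[0,0,0],[0,0,0]]}'
```

```text
clock: 9.43
tool_pos: [566.1, 294.2, 63.1]
tool_rot: [-0.0, -0.0, 1.0, -0.0]
ft_force: [-0.6, 0.1, -2.1]
gripper_width: 27.9
grasp_force: 49.5
t 9.43 pos [566.1  294.2   63.07] delta cm [ 0.01 -0.    0.15] twist [-0. -0.  0.] F [-0.6  0.1 -2.1] w 27.9 g 49.5
clock: 9.93
tool_pos: [566.4, 294.4, 61.8]
tool_rot: [0.0, -0.0, 1.0, 0.0]
ft_force: [-1.2, -1.1, 2.8]
gripper_width: 28.2
grasp_force: 49.9
```

Contact with the floor at the expected height. Release, rise, and check.

```bash
python3 -m jog '{"translation":[[0,0,0],[0,0,0],[0,0,0],[0,0,0],[0,0,0]],"twist":[[0,0,0],[0,0,0],[0,0,0],[0,0,0],[0,0,0]]}' 0.6; python3 -m jog '{"translation":[[0,0,-1],[0,0,-3],[0,0,-6],[0,0,-10],[0,0,-13],[0,-5,-13],[0,-10,-13],[0,-16,-13]],"twist":[[0,0,0],[0,0,0],[0,0,0],[0,0,0],[0,0,0],[0,0,0],[0,0,0],[0,0,0]]}'
python3 - <<'E'
from h import *
s=snapshot("top");P=pts(s);q=sel(P,(566,294),25,50,80);print(len(q),q[:,2].mean(),circ(q))
b=sel(P,(566,294),44,34,46);print(b[:,2].mean())
E
python3 go.py 579.2 -253.8 180
```

```text
clock: 10.55
tool_pos: [566.2, 294.3, 61.2]
tool_rot: [-0.0, -0.0, 1.0, -0.0]
ft_force: [0.5, -0.1, 0.2]
gripper_width: 51.3
grasp_force: 0.0
clock: 11.55
tool_pos: [566.4, 133.7, 193.2]
tool_rot: [0.001, -0.001, 1.0, 0.001]
ft_force: [1.1, -0.5, 0.9]
gripper_width: 51.2
grasp_force: 0.0
0 nan (array([0., 0.]), 0.0)
39.696995774442975
t 11.6 pos [567.17 121.79 193.72] delta cm [ -1.58 -37.54   1.52] twist [-0.004  0.003 -0.01 ] F [ 0.8 -8.7 -0.2] w 51.5 g 0.0<stdin>:2: RuntimeWarning: Mean of empty slice.
  ret = ret.dtype.type(ret / rcount)
```

```bash
python3 - <<'E'
from h import *
a=snapshot("top")["image"];b=snapshot("scene")["image"]
A=cv2.resize(a[200:300,120:245,::-1],(375,300));B=cv2.resize(b[130:240,320:470,::-1],(410,300))
cv2.imwrite("pics/c3.png",np.hstack([A,B]))
E
python3 go.py 579.2 -253.8 180
```

```text
t 11.7 pos [567.18 129.33 193.64] delta cm [ -1.49 -38.3    1.38] twist [-0.     0.003 -0.008] F [-0.1  1.6  0.3] w 50.8 g 0.0
```

View pics/c3.png

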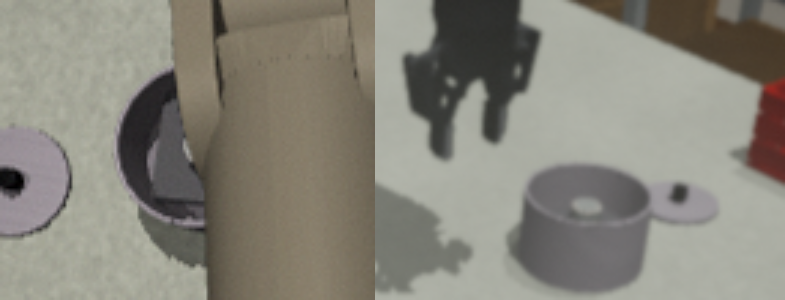

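The top view's bore is hidden by the arm. In the scene view the cartridge top is visible standing in the canister at (587,207). On to the lids.

```bash
python3 -m jog '{"translation":[[-0.2,-3,0],[-0.4,-8,0.5],[-0.6,-13.5,0.5],[-0.8,-19,1],[-1,-24.5,1],[-1.2,-30,1.4],[-1.4,-35,1.4],[-1.5,-38.3,1.4]],"twist":[[0,0,0],[0,0,0],[0,0,0],[0,0,0],[0,0,0],[0,0,0],[0,0,0],[0,0,0]]}' 0.5;  python3 -m jog '{"translation":[[0,0,0],[0,0,0],[0,0,0]],"twist":[[0,0,0],[0,0,0],[0,0,0]]}'
python3 - <<'E'
from h import *
s=snapshot("top");P=pts(s);q=sel(P,(566,294),25,50,80);print(len(q),q[:,2].mean(),circ(q))
s=snapshot("scene");P=pts(s);q=sel(P,(566,294),25,50,80);print(len(q),q[:,2].mean(),circ(q))
E
python3 go.py 579.2 -253.8 62
```

```text
clock: 12.7
tool_pos: [581.8, -250.5, 178.5]
tool_rot: [0.001, 0.0, 1.0, -0.0]
ft_force: [0.8, -0.3, 0.1]
gripper_width: 42.5
grasp_force: 0.0
clock: 13.08
tool_pos: [582.2, -246.5, 177.6]
tool_rot: [0.0, -0.002, 1.0, 0.0]
ft_force: [0.8, -0.6, 0.2]
gripper_width: 42.6
grasp_force: 0.0
148 63.80295436942049 (array([566. , 294.8]), 15.7)
88 60.77943277464178 (array([569. , 294.2]), 18.9)
t 13.18 pos [ 581.92 -247.01  177.48] delta cm [ 0.28 -0.68 11.55] twist [0.001 0.    0.003] F [ 0.6 -0.3  0.2] w 42.8 g 0.0
```

Cartridge top is at about 65 mm and centred, so it is home. Descending on the post.

```bash
python3 -m jog '{"translation":[[0.2,-0.4,1],[0.3,-0.7,3],[0.3,-0.7,5],[0.3,-0.7,7],[0.3,-0.7,7.5],[0.3,-0.7,7.5],[0.3,-0.7,7.5]],"twist":[[0,0,0],[0,0,0],[0,0,0],[0,0,0],[0,0,0],[0,0,0],[0,0,0]]}'; python3 go.py 579.2 -253.8 62
python3 - <<'E'
from h import *
a=snapshot("scene")["image"];cv2.imwrite("pics/s4.png",cv2.resize(a[190:340,140:300,::-1],(640,600)))
E
```

```text
clock: 14.05
tool_pos: [578.8, -256.0, 103.1]
tool_rot: [0.001, -0.0, 1.0, -0.0]
ft_force: [0.8, 0.7, -0.4]
gripper_width: 42.9
grasp_force: 0.0
t 14.05 pos [ 578.82 -256.01  103.12] delta cm [-0.03  0.22  4.11] twist [-0.001  0.001  0.   ] F [ 0.8  0.7 -0.4] w 42.9 g 0.0
```

View pics/s4.png

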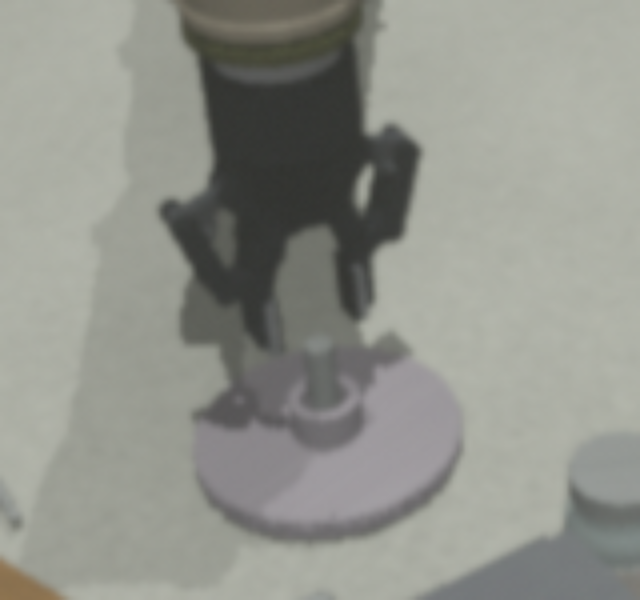

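The post at (320,370) lies between the two fingers at (268,330) and (355,300). Going down 40 mm, centred, then closing.

```bash
python3 -m jog '{"translation":[[0,0.2,1],[0,0.2,2.5],[0,0.2,3.6],[0,0.2,4],[0,0.2,4],[0,0.2,4]],"twist":[[0,0,0],[0,0,0],[0,0,0],[0,0,0],[0,0,0],[0,0,0]]}'; python3 -m jog '{"translation":[[0,0,0],[0,0,0],[0,0,0],[0,0,0],[0,0,0],[0,0,0],[0,0,0],[0,0,0]],"twist":[[0,0,0],[0,0,0],[0,0,0],[0,0,0],[0,0,0],[0,0,0],[0,0,0],[0,0,0]]}' 0 80; python3 go.py 579.2 -253.8 62
```

```text
clock: 14.85
tool_pos: [578.6, -254.0, 62.7]
tool_rot: [0.0, -0.0, 1.0, -0.0]
ft_force: [-0.2, -0.3, 0.4]
gripper_width: 42.9
grasp_force: 0.0
clock: 15.85
tool_pos: [578.6, -253.8, 62.9]
tool_rot: [0.0, -0.0, 1.0, -0.0]
ft_force: [-1.0, 0.2, 6.5]
gripper_width: 13.9
grasp_force: 77.9
t 15.85 pos [ 578.65 -253.85   62.93] delta cm [-0.06  0.    0.09] twist [-0.     0.001  0.   ] F [-1.   0.2  6.5] w 13.9 g 77.9
```

```bash
python3 -m jog '{"translation":[[0,0,-0.5],[0,0,-1.5],[0,0,-3],[0,0,-5.5],[0,0,-8.5],[0,0,-11.5],[0,0,-14],[0,0,-15]],"twist":[[0,0,0],[0,0,0],[0,0,0],[0,0,0],[0,0,0],[0,0,0],[0,0,0],[0,0,0]]}'; python3 -m jog '{"translation":[[0,0,0],[0,0,0],[0,0,0]],"twist":[[0,0,0],[0,0,0],[0,0,0]]}'; python3 go.py 566 294.3 213
python3 - <<'E'
from h import *
s=snapshot("scene");a=s["image"];cv2.imwrite("pics/s5.png",cv2.resize(a[100:300,120:320,::-1],(600,600)))
P=pts(s);q=sel(P,(579,-254),85,150,185);print(len(q),q[:,2].mean(),circ(q),np.linalg.svd(q-q.mean(0),full_matrices=False)[2][2])
E
```

```text
clock: 16.85
tool_pos: [578.9, -254.3, 214.8]
tool_rot: [0.002, 0.0, 1.0, -0.001]
ft_force: [0.2, -0.4, -5.2]
gripper_width: 13.5
grasp_force: 78.0
clock: 17.23
tool_pos: [577.9, -253.4, 211.1]
tool_rot: [-0.001, -0.0, 1.0, 0.0]
ft_force: [-0.6, -0.2, -5.6]
gripper_width: 13.9
grasp_force: 78.0
t 17.23 pos [ 577.86 -253.42  211.05] delta cm [ 1.17 54.77 -0.16] twist [ 0.001 -0.002  0.   ] F [-0.6 -0.2 -5.6] w 13.9 g 78.0
2412 165.1315216075939 (array([ 579.5, -254.6]), 76.4) [ 0.03256382 -0.01260627  0.99939015]
```

View pics/s5.png

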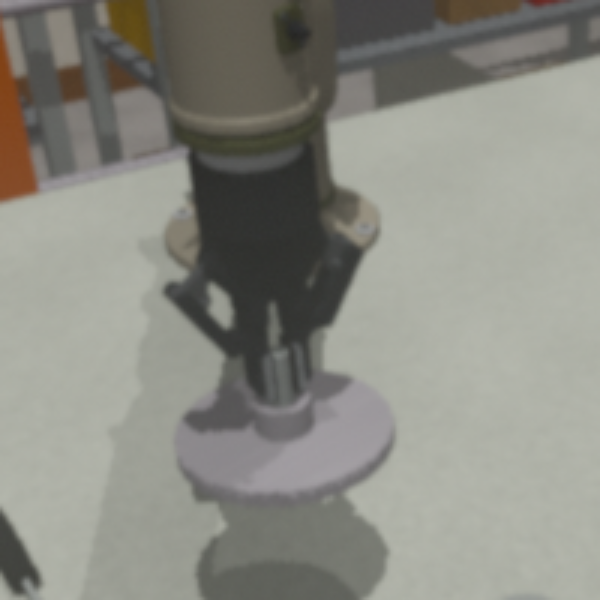

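Both lids hang together on the post (5 N), plate level at (285,430) and 165 mm high. Carrying them over smoothly.

```bash
python3 -m jog '{"translation":[[0.1,0.7,0],[0.1,2.2,0],[0.1,4.5,0],[0.2,8,0],[0.3,12,0],[0.4,16,0],[0.5,20,0],[0.6,24,0]],"twist":[[0,0,0],[0,0,0],[0,0,0],[0,0,0],[0,0,0],[0,0,0],[0,0,0],[0,0,0]]}';python3 -m jog '{"translation":[[0.1,4,0],[0.2,8,0],[0.3,12,0],[0.4,16,0],[0.4,20,0],[0.5,23.5,0],[0.6,26.5,0],[0.7,28.5,0]],"twist":[[0,0,0],[0,0,0],[0,0,0],[0,0,0],[0,0,0],[0,0,0],[0,0,0],[0,0,0]]}'; python3 -m jog '{"translation":[[0,1.2,0],[0,1.9,0],[0,2.2,0],[0,2.2,0],[0,2.2,0],[0,2.2,0]],"twist":[[0,0,0],[0,0,0],[0,0,0],[0,0,0],[0,0,0],[0,0,0]]}'; python3 go.py 565.4 294.3 133
python3 - <<'E'
from h import *
for n in("top","scene"):
    s=snapshot(n);P=pts(s);np.savez(n+"2.npz",**s)
    r=sel(P,(566,294),80,74,86);p=sel(P,(566,294),95,155,176);print(n,len(r),lsq(r) if len(r)>20 else'',len(p),circ(p),p[:,2].mean(),np.linalg.svd(p-p.mean(0),full_matrices=False)[2][2])
cv2.imwrite("pics/s6.png",cv2.resize(s["image"][80:280,300:500,::-1],(600,600)))
E
```

```text
clock: 18.27
tool_pos: [571.8, -11.0, 212.5]
tool_rot: [0.0, -0.001, 1.0, 0.0]
ft_force: [0.0, 0.3, -5.1]
gripper_width: 13.5
grasp_force: 78.1
clock: 19.27
tool_pos: [563.9, 274.2, 212.1]
tool_rot: [-0.0, -0.002, 1.0, 0.0]
ft_force: [0.3, -0.0, -4.3]
gripper_width: 13.7
grasp_force: 78.1
clock: 20.02
tool_pos: [565.4, 292.7, 212.4]
tool_rot: [0.0, 0.0, 1.0, -0.0]
ft_force: [0.1, 0.6, -5.4]
gripper_width: 13.9
grasp_force: 78.1
t 20.02 pos [565.39 292.74 212.4 ] delta cm [-0.    0.16  7.94] twist [-0.  0. -0.] F [ 0.1  0.6 -5.4] w 13.9 g 78.1
top 95 (array([566.9, 296.1]), 64.5) 2441 (array([565.3, 290.9]), 74.1) 166.85679680494604 [ 0.00281843  0.0053352  -0.9999818 ]
scene 224 (array([567.7, 292.6]), 62.8) 1119 (array([566.9, 290.3]), 76.2) 165.4322079087623 [ 0.01891026 -0.02099155  0.9996008 ]
```

View pics/s6.png

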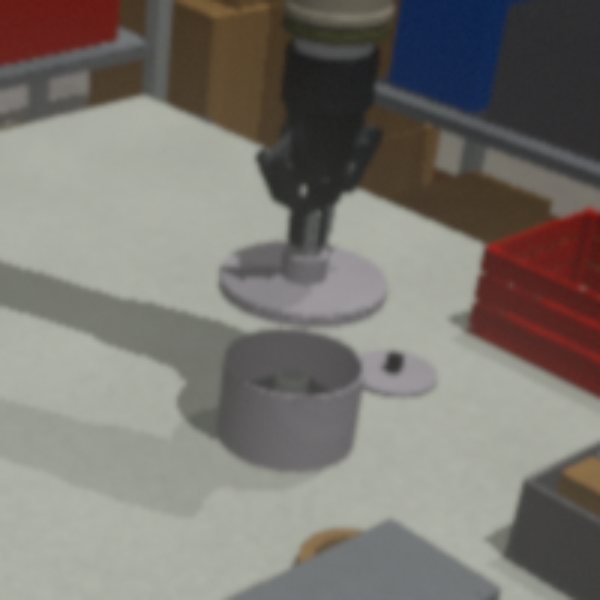

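The lid is level at (303,280), above the canister at (292,365). Correcting y by 1.6 mm and lowering in stages.

```bash
python3 -m jog '{"translation":[[0,0.15,0.5],[0,0.15,1.8],[0,0.15,3.5],[0,0.15,5],[0,0.15,6],[0,0.15,6.4],[0,0.15,6.4],[0,0.15,6.4]],"twist":[[0,0,0],[0,0,0],[0,0,0],[0,0,0],[0,0,0],[0,0,0],[0,0,0],[0,0,0]]}'; python3 go.py 565.4 294.3 133
python3 -m jog '{"translation":[[0,0,0.2],[0,0,0.4],[0,0,0.6],[0,0,0.8],[0,0,0.8]],"twist":[[0,0,0],[0,0,0],[0,0,0],[0,0,0],[0,0,0]]}'; python3 go.py 565.4 294.3 133
```

```text
clock: 21.12
tool_pos: [565.6, 294.9, 148.9]
tool_rot: [0.0, -0.0, 1.0, 0.0]
ft_force: [0.2, -0.5, -5.2]
gripper_width: 13.6
grasp_force: 78.2
t 21.12 pos [565.6  294.93 148.95] delta cm [ 0.02 -0.06  1.59] twist [0.001 0.001 0.   ] F [ 0.2 -0.5 -5.2] w 13.6 g 78.2
clock: 21.75
tool_pos: [565.0, 294.7, 140.0]
tool_rot: [-0.0, -0.0, 1.0, -0.0]
ft_force: [0.1, -0.1, -4.9]
gripper_width: 14.4
grasp_force: 78.2
t 21.75 pos [565.03 294.73 139.97] delta cm [-0.04 -0.04  0.7 ] twist [-0.    -0.001  0.   ] F [ 0.1 -0.1 -4.9] w 14.4 g 78.2
```

```bash
python3 -m jog '{"translation":[[0,0,0.15],[0,0,0.3],[0,0,0.4],[0,0,0.5],[0,0,0.6],[0,0,0.65],[0,0,0.65]],"twist":[[0,0,0],[0,0,0],[0,0,0],[0,0,0],[0,0,0],[0,0,0],[0,0,0]]}'; python3 go.py 565.4 294.3 133
python3 -m jog '{"translation":[[0,0,0.05],[0,0,0.1],[0,0,0.1],[0,0,0.1]],"twist":[[0,0,0],[0,0,0],[0,0,0],[0,0,0]]}'; python3 go.py 565.4 294.3 133
```

```text
clock: 22.62
tool_pos: [565.2, 294.8, 133.7]
tool_rot: [-0.0, -0.0, 1.0, -0.0]
ft_force: [-0.2, -1.4, -4.6]
gripper_width: 13.7
grasp_force: 78.2
t 22.62 pos [565.16 294.76 133.72] delta cm [-0.02 -0.05  0.07] twist [-0. -0.  0.] F [-0.2 -1.4 -4.6] w 13.7 g 78.2
clock: 23.12
tool_pos: [565.2, 294.8, 133.0]
tool_rot: [0.0, -0.0, 1.0, 0.0]
ft_force: [-1.2, -1.3, -1.8]
gripper_width: 13.7
grasp_force: 78.6
t 23.12 pos [565.21 294.76 132.96] delta cm [-0.02 -0.05 -0.  ] twist [0. 0. 0.] F [-1.2 -1.3 -1.8] w 13.7 g 78.6
```

```bash
python3 -m jog '{"translation":[[0,0,0.05],[0,0,0.05],[0,0,0.05]],"twist":[[0,0,0],[0,0,0],[0,0,0]]}'; python3 -m jog '{"translation":[[0,0,0],[0,0,0],[0,0,0],[0,0,0],[0,0,0],[0,0,0]],"twist":[[0,0,0],[0,0,0],[0,0,0],[0,0,0],[0,0,0],[0,0,0]]}' 0.75; python3 -m jog '{"translation":[[0,0,-1],[0,0,-2.5],[0,0,-4],[0,0,-5],[0,0,-5],[0,0,-5]],"twist":[[0,0,0],[0,0,0],[0,0,0],[0,0,0],[0,0,0],[0,0,0]]}'
python3 go.py 565.4 294.3 109
python3 - <<'E'
from h import *
for n in("top","scene"):
    s=snapshot(n);P=pts(s)
    p=sel(P,(566,294),85,82,95);k=sel(P,(566,294),40,108,117);t=sel(P,(566,294),30,140,156)
    print(n,len(p),circ(p),p[:,2].mean(),np.linalg.svd(p-p.mean(0),full_matrices=False)[2][2])
    for q in(k,t):
        if len(q)>3:print(len(q),circ(q),q.mean(0))
cv2.imwrite("pics/s7.png",cv2.resize(s["image"][100:250,320:480,::-1],(640,600)))
E
```

```text
clock: 23.5
tool_pos: [565.2, 294.8, 132.9]
tool_rot: [0.0, -0.0, 1.0, 0.0]
ft_force: [-4.9, -2.2, 5.4]
gripper_width: 13.6
grasp_force: 78.8
clock: 24.25
tool_pos: [565.2, 294.8, 132.2]
tool_rot: [-0.0, -0.0, 1.0, -0.0]
ft_force: [0.4, -0.1, 0.6]
gripper_width: 64.0
grasp_force: 0.0
clock: 25.0
tool_pos: [564.9, 294.7, 181.8]
tool_rot: [-0.0, -0.0, 1.0, -0.0]
ft_force: [1.2, -0.7, -0.9]
gripper_width: 64.0
grasp_force: 0.0
t 25.0 pos [564.92 294.71 181.81] delta cm [-0.05 -0.04  7.28] twist [-0.    -0.001  0.   ] F [ 1.2 -0.7 -0.9] w 64.0 g 0.0
top 2216 (array([565.6, 293.3]), 74.0) 87.5692482149503 [ 0.00225658  0.0024795  -0.99999438]
77 (array([564.4, 293.7]), 18.9) [555.81991089 292.87308004 111.50113833]
12 (array([565.6, 294.1]), 8.0) [560.4180903  293.54034802 146.29988483]
scene 1011 (array([567.4, 290.3]), 77.4) 86.79291740394667 [-1.46656420e-03  1.49633706e-04 -9.99998913e-01]
63 (array([567.5, 291.5]), 20.8) [570.24324115 288.34919467 111.03238593]
23 (array([568.1, 292.7]), 8.5) [568.72861471 290.82689752 145.1485105 ]
```

View pics/s7.png

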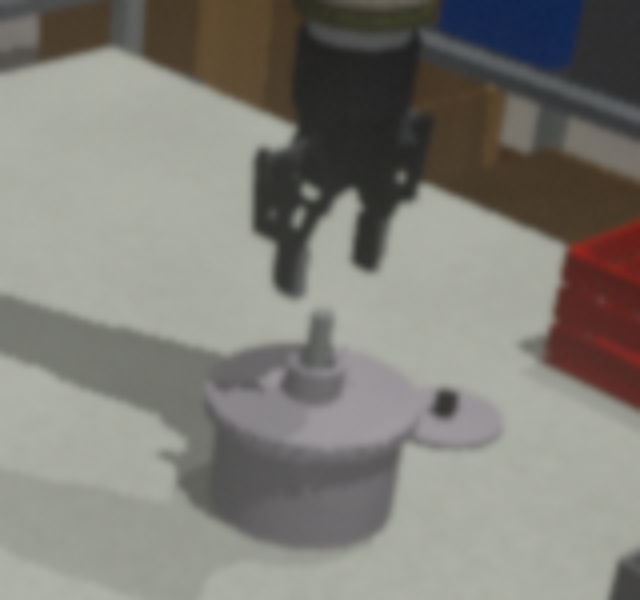

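The seated lids stand level, with the plate top at 87.6 (88 expected) at crop (315,400) and the post at (320,335). Now taking the collar.

```bash
python3 -m jog '{"translation":[[-0.05,-0.1,1],[-0.05,-0.1,3],[-0.05,-0.1,5],[-0.05,-0.1,6.5],[-0.05,-0.1,7],[-0.05,-0.1,7.2],[-0.05,-0.1,7.2],[-0.05,-0.1,7.2]],"twist":[[0,0,0],[0,0,0],[0,0,0],[0,0,0],[0,0,0],[0,0,0],[0,0,0],[0,0,0]]}'; python3 go.py 565.6 293.5 109; python3 -m jog '{"translation":[[0,0,0],[0,0,0],[0,0,0],[0,0,0],[0,0,0],[0,0,0],[0,0,0],[0,0,0]],"twist":[[0,0,0],[0,0,0],[0,0,0],[0,0,0],[0,0,0],[0,0,0],[0,0,0],[0,0,0]]}' 0 60; python3 go.py 565.6 293.5 109
```

```text
clock: 26.1
tool_pos: [566.1, 293.9, 111.0]
tool_rot: [0.0, -0.0, 1.0, 0.0]
ft_force: [-0.7, -0.3, -0.1]
gripper_width: 64.2
grasp_force: 0.0
t 26.1 pos [566.06 293.95 110.97] delta cm [ 0.05 -0.04  0.2 ] twist [0.001 0.001 0.   ] F [-0.7 -0.3 -0.1] w 64.2 g 0.0
clock: 27.1
tool_pos: [566.0, 294.1, 111.0]
tool_rot: [0.0, -0.0, 1.0, 0.0]
ft_force: [-1.0, 1.0, 5.9]
gripper_width: 37.5
grasp_force: 61.0
t 27.1 pos [566.03 294.1  111.05] delta cm [ 0.04 -0.06  0.2 ] twist [0.001 0.001 0.   ] F [-1.   1.   5.9] w 37.5 g 61.0
```

Collar gripped (37.5 mm reads like the earlier −2 mm bias). Lifting slowly.

```bash
python3 -m jog '{"translation":[[0,0,-0.2],[0,0,-0.5],[0,0,-0.9],[0,0,-1.4],[0,0,-2],[0,0,-2.6],[0,0,-3.2],[0,0,-3.8]],"twist":[[0,0,0],[0,0,0],[0,0,0],[0,0,0],[0,0,0],[0,0,0],[0,0,0],[0,0,0]]}'; python3 -m jog '{"translation":[[0,0,-0.8],[0,0,-1.6],[0,0,-2.6],[0,0,-4],[0,0,-5.5],[0,0,-7],[0,0,-8],[0,0,-8.2]],"twist":[[0,0,0],[0,0,0],[0,0,0],[0,0,0],[0,0,0],[0,0,0],[0,0,0],[0,0,0]]}'; python3 -m jog '{"translation":[[0,0,0],[0,0,0],[0,0,0],[0,0,0]],"twist":[[0,0,0],[0,0,0],[0,0,0],[0,0,0]]}'
python3 go.py 566 294 231
python3 - <<'E'
from h import *
for n in("top","scene"):
    s=snapshot(n);P=pts(s)
    for nm,q in dict(outer=sel(P,(566,294),95,195,218),flange=sel(P,(566,294),80,78,90),post=sel(P,(566,294),30,138,156)).items():
        if len(q)>5:print(n,nm,len(q),circ(q),q[:,2].mean(),np.linalg.svd(q-q.mean(0),full_matrices=False)[2][2].round(3))
cv2.imwrite("pics/s8.png",cv2.resize(s["image"][60:260,300:500,::-1],(600,600)))
E
```

```text
clock: 28.1
tool_pos: [565.7, 293.8, 148.7]
tool_rot: [0.0, -0.0, 1.0, 0.0]
ft_force: [-0.4, -0.4, -3.3]
gripper_width: 37.4
grasp_force: 60.3
clock: 29.1
tool_pos: [566.0, 293.9, 231.3]
tool_rot: [0.001, -0.0, 1.0, 0.0]
ft_force: [0.1, 0.3, -3.2]
gripper_width: 37.2
grasp_force: 60.4
clock: 29.6
tool_pos: [565.6, 293.7, 230.0]
tool_rot: [-0.0, -0.0, 1.0, -0.0]
ft_force: [-0.5, -0.1, -2.7]
gripper_width: 37.4
grasp_force: 60.4
t 29.6 pos [565.6  293.73 229.99] delta cm [-0.04  0.03 -0.1 ] twist [-0. -0.  0.] F [-0.5 -0.1 -2.7] w 37.4 g 60.4
top outer 2432 (array([565.4, 292.7]), 74.3) 206.3751156154407 [-0.003 -0.005  1.   ]
top flange 467 (array([558.9, 281.8]), 64.2) 83.60436985682296 [-0.003 -0.004 -1.   ]
scene outer 1078 (array([567.6, 290.7]), 76.5) 205.04592355574388 [ 0.023 -0.022  1.   ]
scene flange 903 (array([567.2, 293.3]), 69.2) 82.64906210893497 [ 0.001 -0.002  1.   ]
scene post 28 (array([568.2, 292. ]), 8.1) 143.96759414229464 [ 0.469 -0.149  0.87 ]
```

View pics/s8.png

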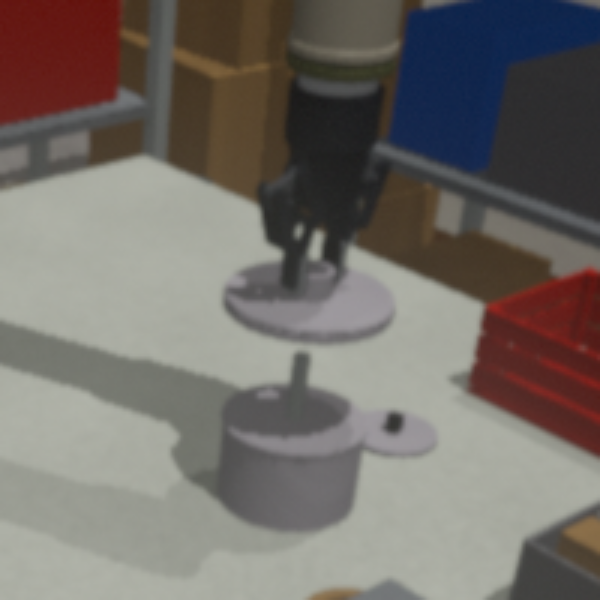

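The outer lid is held level at (310,298), with its skirt about 45 mm above the post tip at (302,358). The inner lid's flange lies flat on the rim, at 83.6 mm (84 expected) and (292,420). Handing in.

```bash
python3 -c "
from workcell import manip
print(manip.job_done())"
```

```text
the job is handed in; nothing more can be done
None
```

The job is handed in at about 30 s: the cartridge is home in the bore, the inner lid is seated level on the rim, and the gripper is holding the outer lid level above the canister, its skirt about 45 mm clear of the post.

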